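# Set the slider of the length gauge against the pinned block

## Task

Set the length gauge: with shut fingertips press the pad in the middle of the black slider all the way down to free its brake, keep it pressed and gently push the slider along the rail until it rests against the set block that carries the upright pin, then let the pad spring up and move clear. Do not force the slider along while its brake holds, do not grip or lift anything, and leave the loose things round the gauge where they are.

Things in the scene. Friction and masses are not known exactly. Their poses are not given: they have to be found in the camera images.
- gauge: the length gauge, fixed to the table: plywood foot 100 x 380 mm, 12 mm thick, with two aluminium bars on it, their top 34 mm above the table. Origin at the centre of the foot's underside; its y axis runs along the rail, z up, x across it
- slider: black saddle that slides along the gauge's y axis on the bars, guided, cannot be lifted off: 74 mm along the rail, 56 mm across; origin at the centre of its underside (34 mm above the table), axes as the gauge's. At each end along the rail is a lip 9 mm thick, its top 60 mm above the table; the 56 mm between the lips are open from above and at the sides and hold the pad
- slider_mid (a point): the slider's origin, midway between its lips. The slider starts near the middle of the rail, between the set blocks, and cannot pass them. Its brake holds against a push of about 20 to 25 N along the rail; with the pad down it slides at 1 to 2 N
- pad (a joint): travel of the brake-release pad: about 0 up (brake on), 0.006 (m) fully down on its stop. Pushing down takes about 7 N to begin and 11 N at the bottom; the brake is free when the pad is down 2 mm or more; when let go it springs up and the brake holds the slider where it is
- pad_top (a point): centre of the pad's upper face, moving with it. The pad is a ribbed dark rubber plate, 50 mm along the rail, 46 mm across, in the slider's middle between the lips; its face is 52 mm above the table when up (8 mm below the lips' tops) and 46 mm when down
- pin_block: aluminium set block with an upright pin: the place to push the slider to, at either end of the rail. Fixed on the bars, 56 mm across the rail, 18 mm along it, 22 mm tall; origin at the centre of its underside (34 mm above the table), axes as the gauge's. The slider rests against it when their origins are 46 mm apart along the rail
- pin_top (a point): top of the pin (11 mm thick at its ball head) on the middle of that block, 75.5 mm above the table
- plain_block: the other set block, the same but without a pin, on the other side of the slider; not to be used
- jar: pigment jar with a white screw lid, 40 mm wide, 36 mm tall; loose bystander, to be left alone; origin at the centre of its underside
- glue_stick: cream glue stick lying flat, 108 mm long, 12 mm thick; loose bystander, to be left alone; origin at the centre of its underside
- pliers: flat-nose pliers with red grips lying flat, 134 x 55 mm, 13 mm thick; loose bystander, to be left alone; origin at the centre of its underside
- cup: small pale mixing cup, 41 mm wide, 28 mm tall; loose bystander, to be left alone; origin at the centre of its underside
- tape_roll: roll of masking tape lying flat, 84 mm wide, 18 mm tall; loose bystander, to be left alone; origin at the centre of its underside
- peg_rack: wooden peg block, 48 x 120 mm, 54 mm tall; loose bystander, to be left alone; origin at the centre of its underside

How it is judged:
By the outcome, as a careful person would: the job done as asked, in the order asked, and still so for the second after the job is handed in, with the robot touching nothing.
It also fails if it takes over 42 s, if anything falls off the work surface, if the arm or the gripper's body presses on something with over 40 N, if the wrist force passes 120 N, or if a joint passes its speed limit or range.

## Robot

A 6-joint arm with a two-finger parallel gripper is mounted at the origin on a cart in front of the work surface, level with it; the furniture and walls round the work are solid. World frame = base frame: x ahead of the robot, y to its left, z up, the work surface at z = 0. Lengths are in mm, angles in rad, forces in N, time in s.
With the tool pointing down it reaches from about 400 to 925 mm from the base axis. Payload 12.5 kg.
Tool frame: the origin (TCP) lies midway between the tips of the shut fingers; the grasp point (between the pads) lies 19 mm behind it; z points along the fingers, y is the line along which they close (so a half turn about z gives the same grasp; the last joint's range is limited). The gripper opens to 95 mm and grips with 3 to 60 N. Pads are 20 mm wide; open, the fingers measure 119 mm over their backs; the gripper's body (75 mm by 180 mm) begins 59 mm behind the grasp point.
Start: joints at [1.219, 0.491, 1.559, -0, 1.092, -0.106], TCP at [152.064, 606.237, 214.661] pointing down, gripper open.
Joint ranges: [-3.1, 3.1], [-0.84, 2.19], [0.05, 2.79], [-1.13, 4.28], [0.06, 2.93], [-2.69, 2.69]. Speed limits (rad/s): [2.22, 2.22, 2.79, 3.14, 3.14, 3.14].

## Interface

Orientations are given as [roll, pitch, yaw] about the fixed x, y, z axes, in that order (R = Rz(yaw) Ry(pitch) Rx(roll)).
In Python, from cell import env gives the robot as it stands.
- The arm moves only by the tool arm_command, never from a script. Its argument "targets" is a list of rows, each a list of 5 numbers: the shift along the tool's x, y, z in mm, then the turn about the tool's z in degrees, then the opening, from 0 (shut) to 1 (fully open). In form: [[tx, ty, tz, roll, fingers], ...]. A call has 1 to 5 rows; each row is the pose to reach, as a shift and turn from the pose commanded when the call began, along the tool's axes at that moment; what a row does not reach only later rows make up. A row lasts 1/10 s, in which the tool goes at most 50 mm and 8.59 degrees, less where a joint would pass 70% of its speed; a pose out of reach is approached as far as the arm can. A call with a gripper value outside its range is refused whole. The fingers move at their own pace and stop on an object; the grip force is fixed at half the most. Time passes only in rows, so rows that repeat a pose let the fingers close. It gives the time, the measured TCP pose, the force, the opening and the grip force at its end, in the units of the state.
- env.state(): the state, without advancing time (a new reading comes with each control period).
- env.read_camera(name): name is "scene" or "side" or "wrist"; returns a dict with "frame" (400x640x3 uint8, red, green, blue), "vertical_fov" (degrees; the focal length in pixels is half the picture's height over the tangent of half this angle, whatever the lens; pixels are square), "cx", "cy" (the principal point, pixels), "k1" (the pictures are not rectified: a ray, as slopes to the right and down, at radius r is drawn at 1 + k1 r^2 times it, then the intrinsics apply), "world_from_camera" (4x4, takes a point from camera to world coordinates); the wrist camera has in their place "hand_eye" (4x4, takes a point from camera to tool coordinates, whose origin is the TCP and whose axes are the flange's). Camera axes: x right, y down, z forward; pixel columns grow to the right and rows downward; lengths in mm; the calibration is good to about 2 mm. A picture is of the moment at which its call begins: read the wrist's pose just before it. There is no depth.
- env.job_done(): hands the job in; it is judged then, once.
The state is a dict: "t": time; "joints": joint angles; "qvel": joint speeds; "tau": joint torques, N m; "eef_pos": TCP position; "tcp_rot": TCP orientation; "ft_force": force on the tool from outside, world axes, zero at the start; "moment": the same for the moment, N m; "opening": opening from 0.0 (shut) to 1.0 (fully open); "grip_force": force on a finger pad.
Only numpy, scipy, OpenCV 4.12 (cv2) and the standard library are available. Lean on these libraries where they do the work, as an engineer would, in place of code of your own. Each camera call takes 0.05 s, during which the arm holds its last target. There are 200 camera calls.

## Working session

There is one attempt and no reset: what is moved stays moved. The work goes in short steps, Python scripts to look and compute and a tool call to move; the robot and the scene stay as the last step left them, time stands still between calls to the robot, and variables do not carry over. Pictures are saved under pics/ and viewed, at most 10 in all, crops included, and the job is handed in when it is done.

Besides the shell and the picture viewer there is one more tool, called after "Call:" as name(argument=value, ...), one argument or row to a line, values as JSON. arm_command: Moves the arm, as the interface text tells. Its arguments: {"type":"object","properties":{"targets":{"type":"array","items":{"type":"array","items":{"type":"number"}}}},"required":["targets"]}

```bash
mkdir -p pics
cat > h.py <<'E'
import numpy as np, cv2, json
from cell import env
def K(c):
    h,w=c["frame"].shape[:2]; f=h/2/np.tan(np.radians(c["vertical_fov"])/2); return f
def snap(name,fn):
    s=env.state(); c=env.read_camera(name)
    cv2.imwrite(fn+".png",c["frame"][:,:,::-1])
    if name=="wrist":
        from scipy.spatial.transform import Rotation as R
        T=np.eye(4); T[:3,:3]=R.from_euler('xyz',s["tcp_rot"]).as_matrix() if np.size(s["tcp_rot"])==3 else np.array(s["tcp_rot"]).reshape(3,3)
        T[:3,3]=s["eef_pos"]; W=T@np.array(c["hand_eye"])
    else: W=np.array(c["world_from_camera"])
    np.savez(fn+".npz",W=W,f=K(c),cx=c["cx"],cy=c["cy"],k1=c["k1"])
    return s
def pt(fn,u,v,z):
    d=np.load(fn+".npz"); f=d["f"]; x=(u-d["cx"])/f; y=(v-d["cy"])/f
    a,b=x,y
    for _ in range(30):
        k=1+d["k1"]*(a*a+b*b); a,b=x/k,y/k
    W=d["W"]; r=W[:3,:3]@[a,b,1]; o=W[:3,3]
    return o+r*(z-o[2])/r[2]
E
python3 - <<'E'
from h import *
for n in("scene","wrist"): s=snap(n,"pics/"+n+"0")
print({k:np.round(v,3) for k,v in s.items()})
E
```

```text
{'t': np.float64(0.05), 'joints': array([ 1.219,  0.492,  1.559, -0.   ,  1.092, -0.106]), 'qvel': array([-0.   , -0.   ,  0.   , -0.001,  0.001, -0.001]), 'tau': array([ 1.0000e-03, -6.1424e+01, -2.5892e+01,  7.0000e-02,  4.7000e-02,
       -0.0000e+00]), 'eef_pos': array([151.969, 605.995, 214.068]), 'tcp_rot': array([-3.14 , -0.   ,  2.896]), 'ft_force': array([0.142, 0.227, 0.912]), 'moment': array([-0.001,  0.046,  0.01 ]), 'grip_force': np.float64(0.0), 'opening': np.float64(1.0)}
```

View pics/scene0.png

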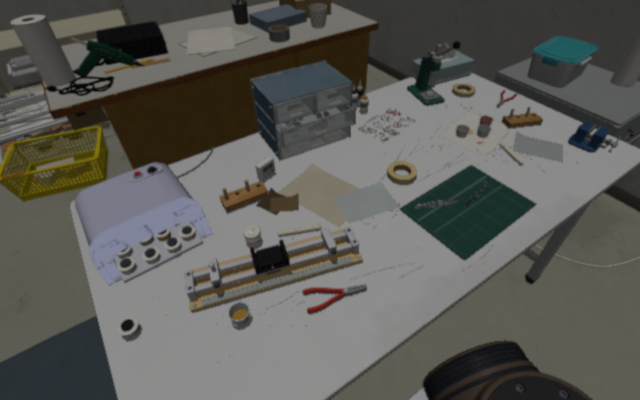

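View pics/wrist0.png

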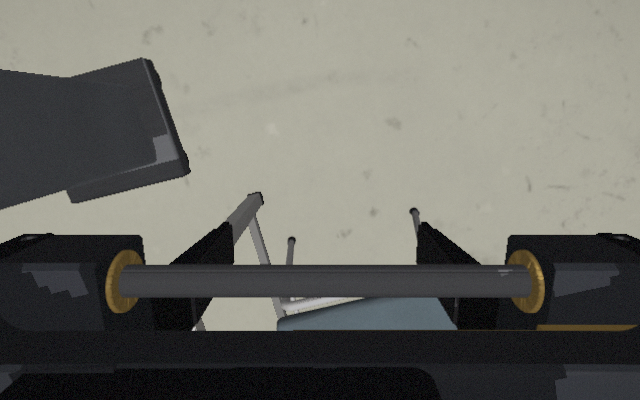

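The scene shows the gauge at about (275,265) with the slider at (270,257); the wrist view faces the floor beside the table. I'll zoom in on the gauge.

Run:
```python
from h import *
im=cv2.imread("pics/scene0.png")[210:345,170:385]
im=cv2.convertScaleAbs(im,alpha=1.5)
cv2.imwrite("pics/crop0.png",cv2.resize(im,None,fx=3.7,fy=3.7,interpolation=cv2.INTER_CUBIC))
snap("side","pics/side0")
for n,u,v,z in [("slider",270,250,60),("footL",193,303,0),("footR",360,262,0),("pad",270,258,52)]: print(n,pt("pics/scene0",u,v,z).round())
```

```text
slider [520.  44.  60.]
footL [535. 226.   0.]
footR [ 418. -123.    0.]
pad [507.  52.  52.]
```

View pics/crop0.png

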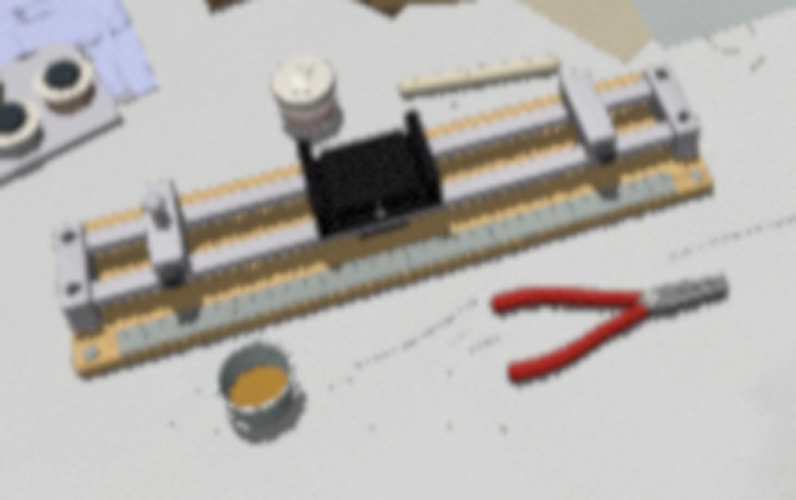

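View pics/side0.png

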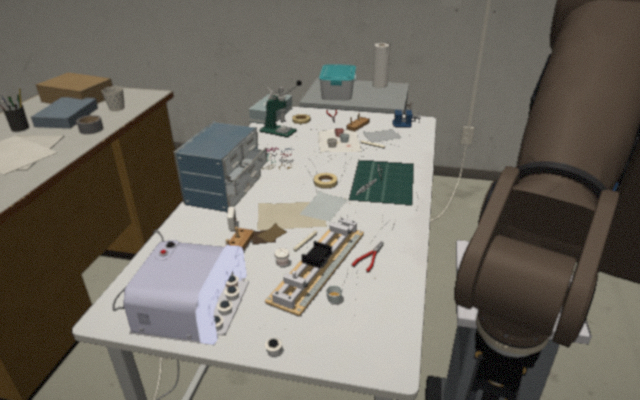

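Pin block is at the left (+y) end: pin head at crop (158,190), plain block at (588,115); pad centre at about (370,182), near foot corners at (82,370) and (712,185).

Run:
```python
from h import *
f=lambda n,a,b,z: print(n,pt("pics/scene0",170+a/3.7,210+b/3.7,z).round(1))
f("footL",82,368,12);f("footR",713,183,12);f("pin",158,190,74);f("padc",370,183,52)
f("lipLfar",304,145,60);f("lipRfar",412,115,60);f("lipRnear",438,200,60)
f("pinblk near corner",172,265,56);f("plain near R corner",610,147,56);f("plain far R",585,70,56)
```

```text
footL [513.4 231.9  12. ]
footR [ 413.7 -126.4   12. ]
pin [550.9 158.   74. ]
padc [504.1  54.3  52. ]
lipLfar [544.1  74.8  60. ]
lipRfar [527.7  12.5  60. ]
lipRnear [466.2  30.8  60. ]
pinblk near corner [514.3 169.1  56. ]
plain near R corner [443.9 -71.1  56. ]
plain far R [500.9 -93.   56. ]
```

Call:
arm_command(
  targets=[
    [-36,-34,0,0,0],
    [-72,-68,0,0,0],
    [-108,-102,0,0,0],
    [-144,-136,0,0,0],
    [-180,-170,0,0,0],
  ],
)

```text
t: 0.65
eef_pos: [285.8, 395.8, 214.6]
tcp_rot: [3.142, 0.0, 2.896]
ft_force: [1.1, 0.2, 0.1]
opening: 0.635
grip_force: 0.0
```

Call:
arm_command(
  targets=[
    [-36,-34,0,0,0],
    [-72,-68,0,0,0],
    [-108,-102,0,0,0],
    [-144,-136,0,0,0],
    [-180,-170,0,0,0],
  ],
)

```text
t: 1.15
eef_pos: [419.2, 187.0, 214.7]
tcp_rot: [3.141, 0.0, 2.896]
ft_force: [0.9, 0.9, 0.6]
opening: 0.217
grip_force: 0.0
```

Call:
arm_command(
  targets=[
    [-36,-34,0,0,0],
    [-72,-68,0,0,0],
    [-100,-90,0,0,0],
    [-119,-110,0,0,0],
    [-119,-110,0,0,0],
  ],
)

```text
t: 1.65
eef_pos: [508.5, 50.7, 214.2]
tcp_rot: [-3.141, 0.0, 2.893]
ft_force: [-0.7, 0.1, -0.2]
opening: 0.003
grip_force: 0.0
```

Call:
arm_command(
  targets=[
    [0,0,0,0,0],
    [0,0,0,0,0],
    [0,0,0,0,0],
  ],
)

```text
t: 1.95
eef_pos: [506.7, 54.1, 214.7]
tcp_rot: [3.141, -0.0, 2.897]
ft_force: [0.3, -0.5, -0.4]
opening: 0.005
grip_force: 0.0
```

Run:
```python
from h import *
s=snap("wrist","pics/w1")
print(s["t"],s["eef_pos"].round(1) if hasattr(s["eef_pos"],"round") else s["eef_pos"],s["tcp_rot"],s["ft_force"],s["opening"])
print(np.load("pics/w1.npz")["W"].round(2))
```

```text
1.95 [506.7  54.1 214.7] [ 3.14144256e+00 -2.81578950e-05  2.89712492e+00] [ 0.27810464 -0.47047734 -0.40092423] 0.005039482802240243
[[ 2.4000e-01  9.4000e-01  2.3000e-01  4.4098e+02]
 [ 9.7000e-01 -2.3000e-01 -6.0000e-02  7.1090e+01]
 [-0.0000e+00  2.4000e-01 -9.7000e-01  3.8432e+02]
 [ 0.0000e+00  0.0000e+00  0.0000e+00  1.0000e+00]]
```

View pics/w1.png

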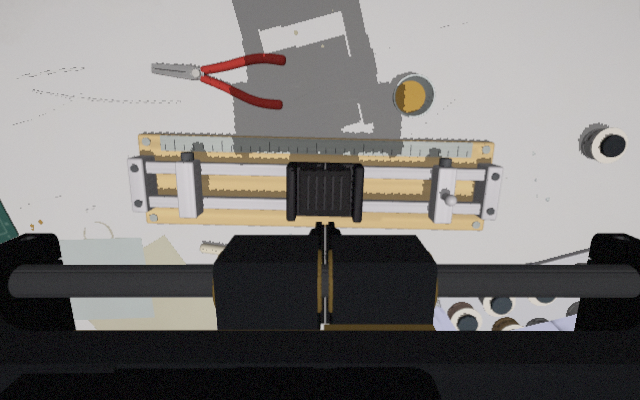

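The wrist view shows the slider with lips at u≈293 and 357, v 163–221, pad centre at (325,191), pin ball at (451,200), pin block top near (444,190), and the foot's left top corner at (138,136).

Run:
```python
from h import *
P={}
for n,u,v,z in [("lipL",292,192,60),("lipR",357,192,60),("pad",325,191,52),("pin",451,200,71),("plain",188,188,56),
 ("fNL",139,136,12),("fNR",492,141,12),("fFL",147,223,12),("fFR",484,230,12)]:
  P[n]=pt("pics/w1",u,v,z); print(n,P[n].round(1))
a=P["fNR"]-P["fNL"]; print(np.degrees(np.arctan2(a[0],a[1])),np.hypot(*a[:2]))
y=np.array([a[0],a[1]])/np.hypot(*a[:2]); m=(P["lipL"]+P["lipR"])/2
print("mid",m,"pin-mid along",y@(P["pin"]-m)[:2],"mid-plain",y@(m-P["plain"])[:2], "lipsep",y@(P["lipR"]-P["lipL"])[:2])
x=np.array([np.cos(2.896),np.sin(2.896)]);yy=np.array([np.sin(2.896),-np.cos(2.896)])
d=(P["pad"][:2]-[506.7,54.1]);print("tool shift to pad",x@d,yy@d)
```

```text
lipL [507.3  22.5  60. ]
lipR [522.3  82.6  60. ]
pad [515.8  52.8  52. ]
pin [548. 165.  71.]
plain [480.2 -74.2  56. ]
fNL [ 419.9 -124.9   12. ]
fNR [514.9 234.7  12. ]
fFL [ 512.3 -151.4   12. ]
fFR [611.7 213.1  12. ]
14.79569197654238 371.9616969073365
mid [514.83721411  52.53665005  60.        ] pin-mid along 117.21069707648815 mid-plain 131.36809004609324 lipsep 61.99185159196267
tool shift to pad -9.147584973236155 0.9483118032835334
```

Call:
arm_command(
  targets=[
    [-9,1,40,1,0],
    [-9,1,85,1,0],
    [-9,1,125,1,0],
    [-9,1,145,1,0],
    [-9,1,145,1,0],
  ],
)

```text
t: 2.5
eef_pos: [514.7, 52.6, 67.4]
tcp_rot: [-3.141, -0.005, 2.879]
ft_force: [1.2, 0.3, 0.1]
opening: 0.008
grip_force: 0.0
```

Call:
arm_command(
  targets=[
    [0,0,4,0,0],
    [0,0,8,0,0],
    [0,0,12,0,0],
    [0,0,15,0,0],
    [0,0,15,0,0],
  ],
)

```text
t: 3.0
eef_pos: [516.2, 52.0, 54.7]
tcp_rot: [3.141, 0.0, 2.878]
ft_force: [-0.5, -0.4, -0.1]
opening: 0.004
grip_force: 0.0
```

Run:
```python
from h import *
s=snap("wrist","pics/w2"); s=snap("side","pics/s2")
im=cv2.imread("pics/w2.png"); im2=cv2.resize(cv2.imread("pics/s2.png")[200:320,240:400],None,fx=4,fy=4,interpolation=cv2.INTER_CUBIC)
cv2.imwrite("pics/c2.png",np.vstack([cv2.resize(im,(480,300)),cv2.resize(im2,(400,300))]) if 0 else np.hstack([cv2.resize(im,(400,250)),cv2.resize(im2,(333,250))]))
```

```text
(no output)
```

View pics/c2.png

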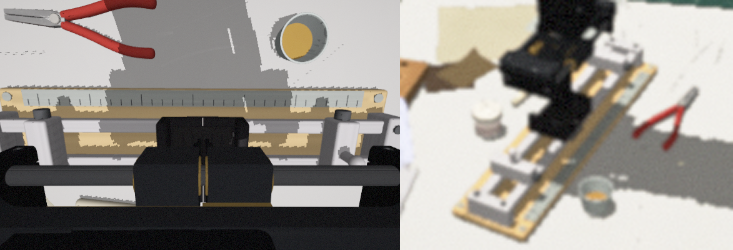

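The fingers are between the lips, centred on the slider (wrist view: slider at u 158–248 and fingers at about 203 of the 400-wide picture). Now I'll press.

Call:
arm_command(
  targets=[
    [0,0,1,0,0],
    [0,0,2,0,0],
    [0,0,3,0,0],
    [0,0,4,0,0],
    [0,0,4,0,0],
  ],
)

```text
t: 3.6
eef_pos: [516.2, 52.0, 50.9]
tcp_rot: [3.141, 0.0, 2.878]
ft_force: [-1.1, 0.2, 7.0]
opening: 0.008
grip_force: 3.4
```

Call:
arm_command(
  targets=[
    [0,0,1,0,0],
    [0,0,2,0,0],
    [0,0,3,0,0],
    [0,0,4,0,0],
    [0,0,4,0,0],
  ],
)

```text
t: 4.1
eef_pos: [516.3, 52.0, 47.0]
tcp_rot: [3.141, 0.0, 2.878]
ft_force: [-2.2, -0.9, 9.0]
opening: 0.004
grip_force: 4.5
```

Call:
arm_command(
  targets=[
    [0,0,0.5,0,0],
    [0,0,1,0,0],
    [0,0,1.5,0,0],
    [0,0,1.5,0,0],
  ],
)

```text
t: 4.5
eef_pos: [516.3, 52.0, 46.1]
tcp_rot: [3.141, 0.001, 2.878]
ft_force: [-4.0, 0.2, 15.5]
opening: 0.006
grip_force: 8.0
```

Call:
arm_command(
  targets=[
    [0,1,0,0,0],
    [0,3,0,0,0],
    [0,5,0,0,0],
    [0,8,0,0,0],
    [0,11,0,0,0],
  ],
)

```text
t: 5.0
eef_pos: [519.2, 62.7, 46.1]
tcp_rot: [3.141, 0.001, 2.878]
ft_force: [-3.5, -1.1, 15.7]
opening: 0.003
grip_force: 7.9
```

Force along the rail is only about 2 N, which fits the slider moving with the tool. I'll carry on.

Call:
arm_command(
  targets=[
    [0,3,0,0,0],
    [0,6,0,0,0],
    [0,9,0,0,0],
    [0,12,0,0,0],
    [0,15,0,0,0],
  ],
)

```text
t: 5.5
eef_pos: [523.2, 77.2, 46.1]
tcp_rot: [3.141, 0.001, 2.878]
ft_force: [-2.6, 0.4, 16.0]
opening: 0.003
grip_force: 7.7
```

Call:
arm_command(
  targets=[
    [0,3,0,0,0],
    [0,6,0,0,0],
    [0,9,0,0,0],
    [0,12,0,0,0],
    [0,15,0,0,0],
  ],
)

```text
t: 6.0
eef_pos: [527.1, 91.7, 46.1]
tcp_rot: [3.141, 0.001, 2.878]
ft_force: [-3.3, -0.6, 14.4]
opening: 0.004
grip_force: 7.4
```

Call:
arm_command(
  targets=[
    [0,3,0,0,0],
    [0,6,0,0,0],
    [0,9,0,0,0],
    [0,12,0,0,0],
    [0,14,0,0,0],
  ],
)

```text
t: 6.5
eef_pos: [530.9, 105.3, 46.1]
tcp_rot: [3.141, 0.001, 2.878]
ft_force: [-3.7, -0.3, 14.5]
opening: 0.005
grip_force: 7.2
```

Run:
```python
from h import *
s=snap("wrist","pics/w3"); s=snap("side","pics/s3")
print(s["eef_pos"],s["ft_force"])
im=cv2.imread("pics/w3.png"); im2=cv2.resize(cv2.imread("pics/s3.png")[220:310,250:370],(400,300),interpolation=cv2.INTER_CUBIC)
cv2.imwrite("pics/c3.png",np.hstack([cv2.resize(im[150:330,200:440],(400,300)),im2]))
```

```text
[530.90422707 105.49727003  46.15282212] [-2.09407869  1.00673999 13.35655115]
```

View pics/c3.png

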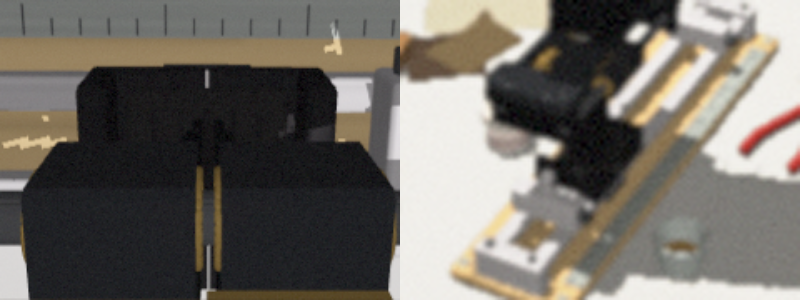

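The slider has followed the tool (pad still centred under the fingers) and about 12–16 mm of gap is left to the pin block. I'll close it slowly.

Call:
arm_command(
  targets=[
    [0,2,0.4,0,0],
    [0,4,0.4,0,0],
    [0,6,0.4,0,0],
    [0,8,0.4,0,0],
    [0,9,0.4,0,0],
  ],
)

```text
t: 7.1
eef_pos: [533.3, 114.0, 46.1]
tcp_rot: [3.141, 0.002, 2.878]
ft_force: [-3.6, -0.2, 18.4]
opening: 0.004
grip_force: 9.3
```

Call:
arm_command(
  targets=[
    [0,1,0,0,0],
    [0,2,0,0,0],
    [0,3,0,0,0],
    [0,3,0,0,0],
  ],
)

```text
t: 7.5
eef_pos: [534.1, 116.9, 46.1]
tcp_rot: [3.141, 0.002, 2.878]
ft_force: [-4.0, 0.8, 18.1]
opening: 0.002
grip_force: 9.2
```

Call:
arm_command(
  targets=[
    [0,0.5,0,0,0],
    [0,1,0,0,0],
    [0,1.5,0,0,0],
    [0,2,0,0,0],
    [0,2,0,0,0],
  ],
)

```text
t: 8.0
eef_pos: [534.6, 118.8, 46.1]
tcp_rot: [3.141, 0.002, 2.878]
ft_force: [-4.1, 1.3, 19.0]
opening: 0.004
grip_force: 9.2
```

Call:
arm_command(
  targets=[
    [0,0.5,0,0,0],
    [0,1,0,0,0],
    [0,1.5,0,0,0],
    [0,1.5,0,0,0],
  ],
)

```text
t: 8.4
eef_pos: [535.0, 120.2, 46.1]
tcp_rot: [3.141, 0.002, 2.878]
ft_force: [-3.8, 0.1, 18.2]
opening: 0.005
grip_force: 9.1
```

Call:
arm_command(
  targets=[
    [0,0.5,0,0,0],
    [0,1,0,0,0],
    [0,1.5,0,0,0],
    [0,1.5,0,0,0],
  ],
)

```text
t: 8.8
eef_pos: [535.1, 120.9, 46.1]
tcp_rot: [-3.141, 0.001, 2.879]
ft_force: [-4.2, -7.3, 19.7]
opening: 0.004
grip_force: 9.8
```

Call:
arm_command(
  targets=[
    [0,0.5,0,0,0],
    [0,1,0,0,0],
    [0,1.5,0,0,0],
    [0,1.5,0,0,0],
  ],
)

```text
t: 9.2
eef_pos: [535.3, 121.6, 46.1]
tcp_rot: [-3.14, 0.001, 2.879]
ft_force: [-4.9, -13.0, 20.8]
opening: 0.009
grip_force: 10.4
```

Contact with the pin block: the rail force rose to −13 N. I'll ease the push, then lift straight up.

Call:
arm_command(
  targets=[
    [0,-0.5,0,0,0],
    [0,-1,0,0,0],
    [0,-1,0,0,0],
  ],
)

```text
t: 9.5
eef_pos: [535.3, 121.5, 46.1]
tcp_rot: [-3.142, 0.001, 2.878]
ft_force: [-4.6, -6.1, 19.4]
opening: 0.004
grip_force: 9.6
```

Call:
arm_command(
  targets=[
    [0,0,-2,0,0],
    [0,0,-4,0,0],
    [0,0,-6,0,0],
    [0,0,-8,0,0],
    [0,0,-10,0,0],
  ],
)

```text
t: 10.0
eef_pos: [535.0, 122.0, 54.8]
tcp_rot: [3.141, -0.0, 2.878]
ft_force: [0.2, 0.4, -0.6]
opening: 0.0
grip_force: 0.0
```

Call:
arm_command(
  targets=[
    [0,0,-10,0,0],
    [0,0,-40,0,0],
    [0,0,-80,0,0],
    [0,0,-120,0,0],
    [0,0,-160,0,0],
  ],
)

```text
t: 10.5
eef_pos: [534.6, 122.1, 216.9]
tcp_rot: [3.141, 0.0, 2.878]
ft_force: [0.5, 0.2, 0.2]
opening: 0.006
grip_force: 0.0
```

Call:
arm_command(
  targets=[
    [0,0,0,0,0],
    [0,0,0,0,0],
    [0,0,0,0,0],
  ],
)

```text
t: 10.8
eef_pos: [534.4, 122.0, 213.8]
tcp_rot: [-3.141, -0.002, 2.878]
ft_force: [0.0, -0.2, 0.5]
opening: 0.007
grip_force: 0.0
```

Run:
```python
from h import *
s=snap("wrist","pics/w4");snap("scene","pics/s4"); print(s["t"],s["eef_pos"],s["ft_force"])
im=cv2.imread("pics/w4.png"); im2=cv2.convertScaleAbs(cv2.imread("pics/s4.png")[215:335,170:370],alpha=1.5)
cv2.imwrite("pics/c4.png",np.vstack([cv2.resize(im[100:240,200:520],(640,280)),cv2.resize(im2[:100],(640,320),interpolation=cv2.INTER_CUBIC)]))
```

```text
10.8 [534.39718458 121.9751653  213.84276168] [ 0.01210334 -0.1575324   0.45290729]
```

View pics/c4.png

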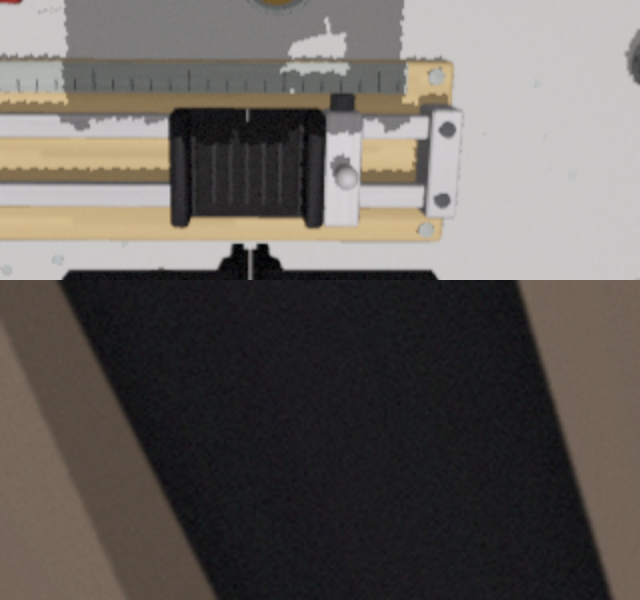

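The slider's right lip (crop u≈325) touches the pin block with no visible gap, the pad is released, and the arm is clear. I'll hand it in.

```bash
python3 -c "
from cell import env
print(env.job_done())"
```

```text
the job is handed in; nothing more can be done
None
```

The job is handed in: the slider rests against the pin block with no visible gap, the pad was released, the arm is clear, and the loose items were not touched; it took about 11 s of the 42 s.

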